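Feed one batch with the tablet feeder's hand wheel

TASK

Push the tablet feeder's hand wheel round clockwise (seen from above) by the upright handle on its spoke through exactly one full turn, until the handle stands at the fixed pointer again where it started, and leave it there. Then press the push button on the batch counter beside the feeder to log the batch, and let it go. Use only the outside of the fingers or fingertips: do not grip the handle or push it hard, do not press the button early, and leave all the loose things on the bench where they are.

Things in the scene. Friction and masses are not known exactly. Their poses are not given: they have to be found in the camera images.
- wheel_axis (a point): Point on the hand wheel's upright axis, 115 mm above the bench, fixed to the feeder; z up, -x towards the pointer, +x towards the hopper. The wheel is aluminium, with three spokes, 174 mm over the rim, rim top 112 mm above the bench; only the handle stands above 121 mm. Below it is a steel drum gearbox 210 mm wide, 80 mm high, on a 250 mm foot disc 12 mm thick.
- pointer (a point): Top of the fixed pointer: a thin dark steel upright, 6 mm wide, on the drum just outside the wheel's rim, 103 mm from the wheel's axis, top 108 mm above the bench.
- hopper (a point): Centre of the rim of the feeder's hopper, an open round steel funnel 152 mm wide, 225 mm from the wheel's axis, opposite the pointer; rim 173 mm above the bench. Fixed to the feeder.
- handle (a point): On the centre line of the wheel's upright handle, 135 mm above the bench; z up. The handle is a black cylinder 22 mm in diameter, 70 mm from the wheel's axis, from 113 mm up to its top 155 mm above the bench. It is rigid with the wheel: it does not spin or tilt. It starts within 4 mm of the line from the axis to the pointer.
- wheel (a joint): Angle of the hand wheel in rad: 0 when the handle stands at the pointer at the start (it starts within 0.05 of 0), growing clockwise seen from above, 6.283 after one turn clockwise. It turns freely past either value, with no stop or detent there, and stays where it is left; about 2 to 3 N on the handle keeps it moving slowly.
- count_button_top (a point): Centre of the top face of the batch counter's push button: a black round button 28 mm in diameter on a grey counter box 100 x 85 x 45 mm, beside the feeder on its left or right. Moves with the button; z up. Its box is fixed to the bench.
- count_button (a joint): Travel of the push button in m: 0 released, 0.006 fully down (the batch is logged beyond 0.004); a spring of about 5 N at full travel brings it back.
- jar_mid (a point): Centre of an amber glass jar, 72 mm wide and 85 mm high, loose, on the other side of the feeder from the counter. Leave alone.
- bottle_mid (a point): Centre of a white bottle, 56 mm wide and 150 mm high, loose. Leave alone.
- beaker_mid (a point): Centre of an open glass beaker, 68 mm wide and 90 mm high, loose. Leave alone.
- dish_mid (a point): Centre of a shallow clear dish, 76 mm wide and 15 mm high, loose. Leave alone.
- spatula_grip (a point): Handle of a steel spatula 180 mm long, lying loose on the bench. Leave alone.
- tray_in (a point): Centre of the inner floor of a white divided tray, 130 x 90 x 25 mm, loose. Leave alone.
- weight_mid (a point): Centre of a brass weight, 36 mm wide and 56 mm high, loose. Leave alone.

How it is judged:
By the outcome, as a careful person would: the job done as asked, in the order asked, and still so for the second after the job is handed in, with the robot touching nothing.
It also fails if it takes over 72 s, if anything falls off the work surface, if the arm or the gripper's body presses on something with over 40 N, if the wrist force passes 120 N, or if a joint passes its speed limit or range.

ROBOT

A 6-joint arm with a two-finger parallel gripper is mounted at the origin on the work surface. World frame = base frame: x ahead of the robot, y to its left, z up, the work surface at z = 0. Lengths are in mm, angles in rad, forces in N, time in s.
With the tool pointing down it reaches from about 275 to 750 mm from the base axis. Payload 10.2 kg.
Tool frame: the origin (TCP) lies on the centre line of the jaws, within the pads' length; the fingertips stand 17 mm ahead of it and the grasp point (between the pads) lies 2 mm behind it; z points along the fingers, y is the line along which they close (so a half turn about z gives the same grasp; the last joint's range is limited). The gripper opens to 85 mm and grips with 20 to 120 N. Pads are 22 mm wide; open, the fingers measure 114 mm over their backs; the gripper's body (76 mm by 85 mm) begins 54 mm behind the grasp point. The pads swing forward as they close: fully open they stand 13 mm farther back than shut.
Start: joints at [-1.571, 0.313, 1.498, -0, 1.331, -0.223], TCP at [115.991, -512.033, 248.294] pointing down, gripper open.
Joint ranges: [-2.94, 2.94], [-0.97, 2.17], [0.19, 2.56], [-1.23, 4.37], [0.02, 3.11], [-2.88, 2.88]. Speed limits (rad/s): [2.39, 2.39, 3.01, 3.14, 3.14, 3.14].

INTERFACE

Orientations are given as a unit quaternion [w, x, y, z].
In Python, from rig import ctrl gives the robot as it stands. The module is installed in compiled form; this text tells all that it offers.
- The arm moves only by the shell command python3 -m jog 'ROWS' [FORCE]. ROWS is JSON, a list of rows, each an object with "delta_pos": the shift along the world's x, y, z in mm, a list of three; "angular": the turn, a rotation vector about the world's x, y, z in rad, a list of three; "fingers": the opening, from 0 (shut) to 1 (fully open). In form: [{"delta_pos": [tx, ty, tz], "angular": [rx, ry, rz], "fingers": fingers}, ...]. A call has 1 to 10 rows; each row is the pose to reach, as a shift and turn from the pose commanded when the call began; what a row does not reach only later rows make up. A row lasts 1/8 s, in which the tool goes at most 62.5 mm and 10.7 degrees, less where a joint would pass 70% of its speed; a pose out of reach is approached as far as the arm can. A call with a gripper value outside its range is refused whole. The fingers move at their own pace and stop on an object; FORCE is the grip in N (left out, the last holds). Time passes only in rows, so rows that repeat a pose let the fingers close. It gives the time, the measured TCP pose, the force, the opening and the grip force at its end, in the units of the state.
- ctrl.sense(): the state, without advancing time (a new reading comes with each control period).
- ctrl.capture(name): name is "scene" or "side" or "wrist"; returns a dict with "pixels" (480x640x3 uint8, blue, green, red), "fx", "fy", "cx", "cy" (pixels), "R" (3x3) and "t" (3): a world point X has camera coordinates R X + t. Camera axes: x right, y down, z forward; pixel columns grow to the right and rows downward; lengths in mm; the calibration is good to about 2 mm. The wrist camera is an equidistant fisheye: a pixel r from the principal point sees the ray r / f radians off the axis. A picture is of the moment at which its call begins. There is no depth.
- ctrl.finish_job(): hands the job in; it is judged then, once.
The state is a dict: "time_s": time; "joints": joint angles; "dq": joint speeds; "tau": joint torques, N m; "eef_pos": TCP position; "ee_rot": TCP orientation; "force": force on the tool from outside, world axes, zero at the start; "wrist_torque": the same for the moment, N m; "grip_width": opening from 0.0 (shut) to 1.0 (fully open); "grip_force": force on a finger pad.
Only numpy, scipy, OpenCV 4.12 (cv2) and the standard library are available. Lean on these libraries where they do the work, as an engineer would, in place of code of your own. Each camera call takes 0.05 s, during which the arm holds its last target. There are 200 camera calls.

## Working session

There is one attempt and no reset: what is moved stays moved. The work goes in short steps, Python scripts to look and compute and a shell command to move; the robot and the scene stay as the last step left them, time stands still between calls to the robot, and variables do not carry over. Pictures are saved under pics/ and viewed, at most 10 in all, crops included, and the job is handed in when it is done.

```bash
mkdir -p pics; python3 - <<'E'
from rig import ctrl
import cv2,numpy as np
s=ctrl.sense(); print(s['time_s'],s['eef_pos'],s['ee_rot'],s['grip_width'])
for n in ['scene','side']:
    c=ctrl.capture(n); cv2.imwrite(f'pics/{n}0.png',c['pixels'])
    R=np.array(c['R']);t=np.array(c['t']);print(n,c['fx'],c['cx'],c['cy'],(-R.T@t).round(),R[2].round(2))
E
```

```text
0.0 [ 115.98620201 -511.78009066  247.70727904] [-6.64610042e-04  9.93803500e-01  1.11149253e-01  7.72442493e-05] 1.0006751962887015
scene 583.5474863445717 315.71338122848783 245.0519250408163 [1132.  972. 1124.] [-0.35 -0.67 -0.66]
side 524.606112144249 316.4820580263875 232.6568223708425 [ 532.  961. 1299.] [ 0.04 -0.65 -0.76]
```

View pics/scene0.png

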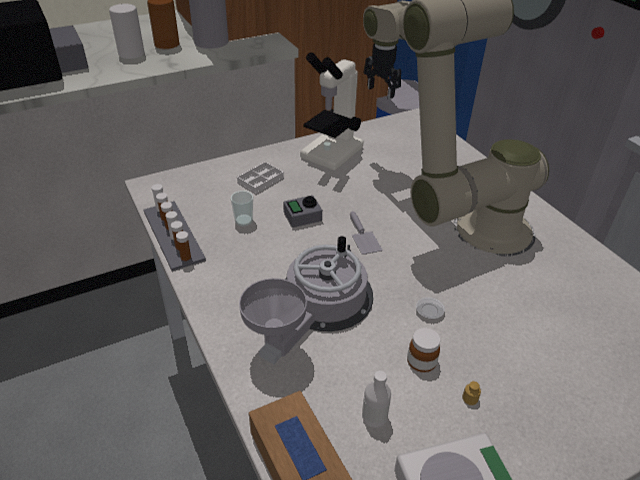

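View pics/side0.png

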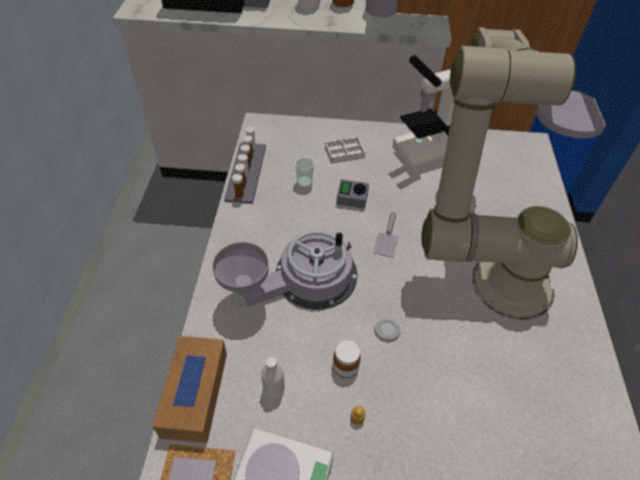

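The scene view shows the wheel hub near (327,268), the handle at (342,243) and the counter button at (309,202). In the side view they are at (317,251), (339,240) and (360,188). I'll zoom in on both views and locate them by ray casting.

```bash
cat > h.py <<'E'
import numpy as np,cv2
from rig import ctrl
def ray(c,u,v):
    R=np.array(c['R']);t=np.array(c['t'])
    d=R.T@np.array([(u-c['cx'])/c['fx'],(v-c['cy'])/c['fy'],1.]); return -R.T@t,d/np.linalg.norm(d)
def plane(c,u,v,z):
    o,d=ray(c,u,v); return o+d*(z-o[2])/d[2]
def tri(rs):
    A=sum(np.eye(3)-np.outer(d,d) for o,d in rs); b=sum((np.eye(3)-np.outer(d,d))@o for o,d in rs)
    return np.linalg.solve(A,b)
def dark(c,box,th=45):
    x0,y0,x1,y1=box; g=c['pixels'][y0:y1,x0:x1].max(2)
    n,l,s,ce=cv2.connectedComponentsWithStats((g<th).astype(np.uint8))
    return [(s[i][:5]+[x0,y0,0,0,0],ce[i]+[x0,y0]) for i in range(1,n) if s[i][4]>12]
E
python3 - <<'E'
from h import *
A=ctrl.capture('scene');B=ctrl.capture('side')
for n,c,b1,b2 in (('scene',A,(330,230,356,262),(298,192,322,212)),('side',B,(328,228,358,258),(350,178,372,198))):
    for b in (b1,b2):
        for s,ce in dark(c,b): print(n,s,ce.round(1))
a=cv2.resize(A['pixels'][185:325,270:390],None,fx=3.3,fy=3.3,interpolation=2)
b=cv2.resize(B['pixels'][170:310,265:385],None,fx=3.3,fy=3.3,interpolation=2)
cv2.imwrite('pics/crop1.png',np.hstack([a,b]))
E
```

```text
scene [338 237   8  15 110] [341.4 243.9]
scene [303 196  14  12 130] [309.3 202. ]
scene [298 203   5   9  14] [299.9 208.4]
side [336 234   6  12  60] [338.4 239.4]
side [354 184  12  10  94] [359.2 188.7]
```

View pics/crop1.png

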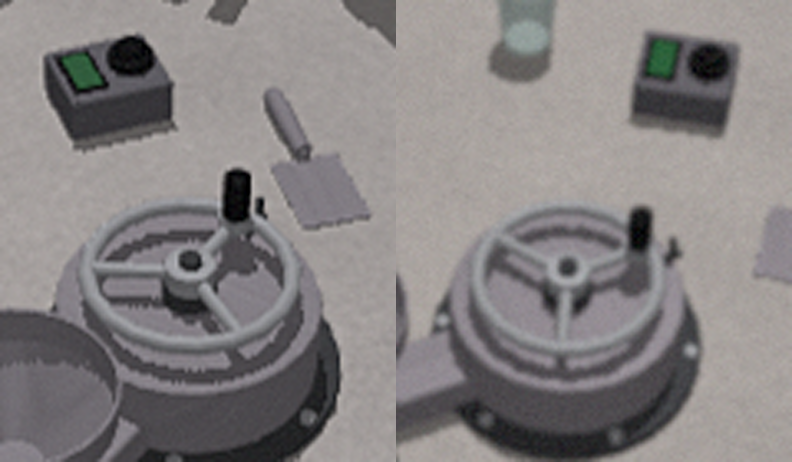

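```bash
python3 - <<'E'
from h import *
A=ctrl.capture('scene');B=ctrl.capture('side')
P={'hub':((327.4,264.2),(316.9,250.4),119),'handle':((341.4,243.9),(338.4,239.4),136),'ptr':((348.6,247.5),(348.7,245.6),104),'btn':((309.3,201.5),(359.2,188.2),55),
'box_near':((292,226),(0,0),0)}
for k,(a,b,z) in P.items():
    print(k,tri([ray(A,*a),ray(B,*b)]).round(1) if b[0] else '',plane(A,*a,z).round(1),plane(B,*b,z).round(1))
# rim ellipse extremes, bright ring centre z=108
for nm,c,L in (('A',A,[(293.7,266.5),(360.7,266),(328,244.5),(328,290.5)]),('B',B,[(287.6,253),(345.8,253),(316.5,232),(316.5,276.5)])):
    q=np.array([plane(c,u,v,108) for u,v in L]); print(nm,q.round(0)[:,:2].tolist())
E
```

```text
hub [592.2  20.6 111.2] [596.5  29.8 119. ] [592.1  25.1 119. ]
handle [533.1 -12.8 130. ] [536.7  -6.5 136. ] [533.1  -8.1 136. ]
ptr [501.7 -24.2  94.3] [507.3 -17.  104. ] [501.6 -14.3 104. ]
btn [ 476.9 -310.2   49.9] [ 480.2 -302.9   55. ] [ 477.3 -306.1   55. ]
box_near  [ 549.9 -280.2    0. ] [ 2351.2 -1529.4     0. ]
A [[672.0, -11.0], [517.0, 63.0], [553.0, -48.0], [634.0, 103.0]]
B [[676.0, 35.0], [509.0, 17.0], [600.0, -53.0], [586.0, 109.0]]
```

The zoom gives the hub at crop (190,262) and (568,266), the handle at its spoke end and the dark pointer just outside the rim. The axis comes out at about (593,27) with the handle 69 mm from it, against 70 given. The microscope may stand near my path, so I'll place it before moving.

```bash
python3 - <<'E'
from h import *
A=ctrl.capture('scene');B=ctrl.capture('side')
for u,v in [(303,158),(328,170),(362,148),(340,135)]: print('mic A',plane(A,u,v,0).round())
for u,v in [(395,140),(415,170),(460,150)]: print('mic B',plane(B,u,v,0).round())
print('mic top',tri([ray(A,344,64),ray(B,452,75)]).round(), 'eyep',tri([ray(A,310,57),ray(B,415,62)]).round())
print('stage', tri([ray(A,305,125),ray(B,403,122)]).round())
E
```

```text
mic A [ 352. -608.    0.]
mic A [ 307. -502.    0.]
mic A [ 128. -575.    0.]
mic A [ 156. -690.    0.]
mic B [ 347. -639.    0.]
mic B [ 276. -478.    0.]
mic B [ 102. -608.    0.]
mic top [ 199. -613.  315.] eyep [ 331. -597.  367.]
stage [ 334. -618.  113.]
```

```bash
python3 -m jog '[{"delta_pos":[10,50,0],"angular":[0,0,0],"fingers":1},{"delta_pos":[30,100,0],"angular":[0,0,0],"fingers":1},{"delta_pos":[65,145,0],"angular":[0,0,0],"fingers":0},{"delta_pos":[105,185,0],"angular":[0,0,0],"fingers":0},{"delta_pos":[150,225,0],"angular":[0,0,0],"fingers":0},{"delta_pos":[195,265,0],"angular":[0,0,0],"fingers":0},{"delta_pos":[240,300,0],"angular":[0,0,0],"fingers":0},{"delta_pos":[290,335,0],"angular":[0,0,0],"fingers":0},{"delta_pos":[340,360,0],"angular":[0,0,0],"fingers":0},{"delta_pos":[384,372,0],"angular":[0,0,0],"fingers":0}]' 20
python3 - <<'E'
from h import *
s=ctrl.sense(); print(s['time_s'],s['eef_pos'].round(1) if hasattr(s['eef_pos'],'round') else s['eef_pos'],s['ee_rot'],s['force'],s['grip_width'],s['joints'])
c=ctrl.capture('wrist');cv2.imwrite('pics/w1.png',c['pixels']);R=np.array(c['R']);print(c['fx'],c['cx'],c['cy'],R.round(3),-R.T@np.array(c['t']))
E
```

```text
time_s: 1.65
eef_pos: [501.7, -138.4, 248.4]
ee_rot: [0.0, 0.994, 0.112, 0.0]
force: [0.1, -1.6, 1.1]
grip_width: 0.001
grip_force: 0.0
1.65 [ 501.7 -138.4  248.4] [1.11125751e-04 9.93702795e-01 1.12047761e-01 2.03496085e-04] [ 0.05591029 -1.64907429  1.11948132] 0.0009155439842726395 [-4.94502450e-01  3.02414740e-01  1.51152464e+00  5.10089810e-05
  1.32719220e+00  8.51714479e-01]
371.64829954431775 321.36809037725385 233.227506655549 [[ 0.223 -0.975  0.   ]
 [-0.937 -0.214  0.276]
 [-0.269 -0.062 -0.961]] [ 570.14114663 -122.77078256  373.52157262]
```

View pics/w1.png

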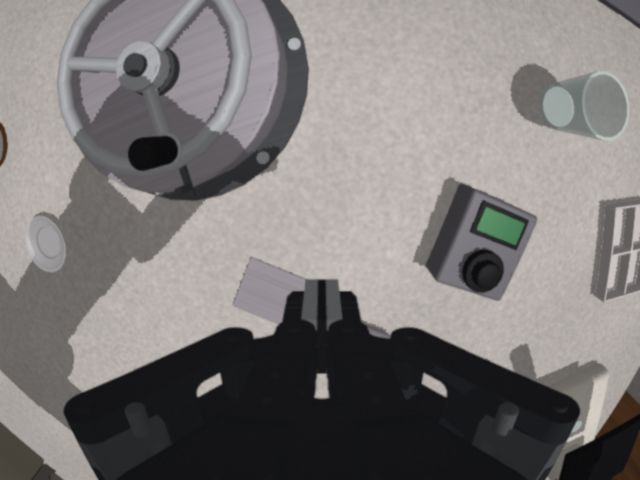

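The wrist view shows the hub bolt at (135,64), the black handle at (153,152), the dark pointer at about (186,180), and the button at (484,270). The shut fingertips are at (321,283). I'll cast the fisheye rays.

```bash
cat >> h.py <<'E'
def fray(c,u,v):
    R=np.array(c['R']);t=np.array(c['t']);a=np.array([(u-c['cx'])/c['fx'],(v-c['cy'])/c['fy']]);r=np.linalg.norm(a)
    d=R.T@np.array([*(a/r*np.sin(r)),np.cos(r)]); return -R.T@t,d
def fplane(c,u,v,z):
    o,d=fray(c,u,v); return o+d*(z-o[2])/d[2]
E
python3 - <<'E'
from h import *
c=ctrl.capture('wrist')
print('hub',fplane(c,135,64,119).round(1))
for b in ((120,125,185,180),(455,240,510,300),(175,160,200,200)):
    for s,ce in dark(c,b,40): print(s,ce.round(1))
print('handle mid',fplane(c,153,152,136).round(1),'top centre?',fplane(c,142,153,155).round(1),'bot',fplane(c,166,150,115).round(1))
print('ptr',fplane(c,186,180,104).round(1),fplane(c,189,192,94).round(1),fplane(c,181,167,108).round(1))
print('btn',[fplane(c,486,270,z).round(1) for z in(50,55,60)])
for u,v in [(303,281),(340,281),(285,296),(358,296)]: print('tip',fplane(c,u,v,231).round(1))
A=ctrl.capture('scene');B=ctrl.capture('side')
print(tri([fray(c,135,64),ray(A,327.4,264.2),ray(B,316.9,250.4)]),tri([fray(c,153,152),ray(A,341.4,243.9),ray(B,338.4,239.4)]),tri([fray(c,484,270),ray(A,309.3,202),ray(B,359.2,188.7)]))
E
```

```text
hub [597.3  23.4 119. ]
[ 129  141   49   34 1299] [152.1 156.9]
[462 253  40  42 986] [481.  275.6]
[181 188  15  12  79] [187.6 192.8]
handle mid [537.4 -12.8 136. ] top centre? [538.4 -13.8 155. ] bot [537.5 -13.6 115. ]
ptr [516.2 -29.3 104. ] [505.1 -29.9  94. ] [526.  -25.1 108. ]
btn [array([ 482.7, -311.9,   50. ]), array([ 484.1, -308.9,   55. ]), array([ 485.5, -306. ,   60. ])]
tip [ 511.8 -128.3  231. ]
tip [ 515.2 -143.2  231. ]
tip [ 503.2 -122.3  231. ]
tip [ 510.1 -152.4  231. ]
[594.74955104  24.89414065 116.29461761] [534.7336665  -10.87816916 131.93374739] [ 478.0116383  -311.65526995   46.33420871]
```

```bash
python3 -m jog '[{"delta_pos":[40,50,0],"angular":[0,0,0],"fingers":0},{"delta_pos":[73,98,0],"angular":[0,0,0],"fingers":0},{"delta_pos":[73,98,0],"angular":[0,0,0],"fingers":0},{"delta_pos":[73,98,-40],"angular":[0,0,0],"fingers":0},{"delta_pos":[73,98,-70],"angular":[0,0,0],"fingers":0},{"delta_pos":[73,98,-90],"angular":[0,0,0],"fingers":0},{"delta_pos":[73,98,-103],"angular":[0,0,0],"fingers":0},{"delta_pos":[73,98,-103],"angular":[0,0,0],"fingers":0}]' 20
python3 - <<'E'
from h import *
s=ctrl.sense(); print(s['time_s'],s['eef_pos'],s['force'])
c=ctrl.capture('wrist')['pixels'];A=ctrl.capture('scene')['pixels'][190:330,270:390]
A=cv2.resize(A,None,fx=3.2,fy=3.2,interpolation=2)
c=cv2.resize(c[80:380,140:400],(388,448))
cv2.imwrite('pics/w2.png',np.hstack([c,A]))
E
```

```text
time_s: 2.85
eef_pos: [572.4, -42.8, 145.1]
ee_rot: [-0.0, 0.994, 0.111, -0.0]
force: [-0.2, -0.1, 0.2]
grip_width: -0.002
grip_force: 0.0
2.85 [572.40095635 -42.7790231  145.11802119] [-0.23260133 -0.08981811  0.21466918]
```

View pics/w2.png

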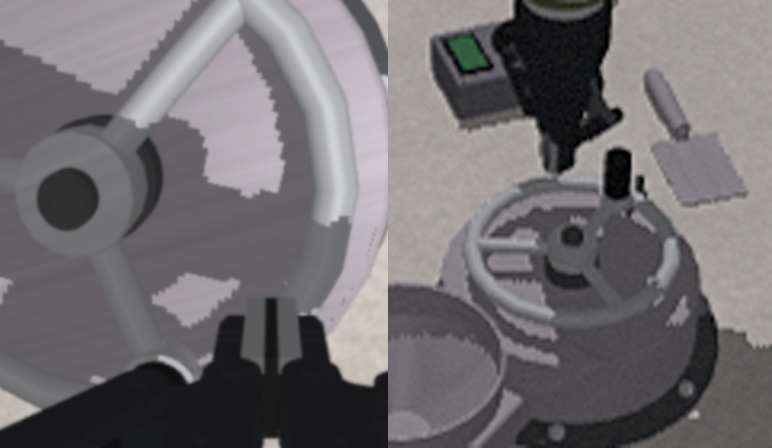

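The tool is down behind the handle, with the handle to the left in the wrist crop. The scene crop shows the handle still by the pointer. I'll work out the circle shifts.

```bash
python3 - <<'E'
import numpy as np
p=lambda f:np.array([595+70*np.cos(np.radians(f)),25+70*np.sin(np.radians(f))])
c0=np.array([573,-42])
print('A',[ (p(252-2.5*i)-c0).round(1).tolist() for i in range(1,11)])
f=227
for k in range(7):
    print(f,[(p(f-5*i)-p(f)).round(1).tolist() for i in range(1,11)]); f-=50
E
```

```text
A [[-2.5, 1.4], [-5.4, 2.6], [-8.1, 3.8], [-10.9, 5.2], [-13.5, 6.7], [-16.1, 8.3], [-18.6, 10.0], [-21.1, 11.8], [-23.5, 13.8], [-25.7, 15.8]]
227 [[-4.3, 4.4], [-8.2, 9.1], [-11.6, 14.1], [-14.6, 19.4], [-17.2, 25.0], [-19.2, 30.7], [-20.7, 36.6], [-21.7, 42.7], [-22.2, 48.8], [-22.2, 54.9]]
177 [[0.6, 6.1], [1.7, 12.1], [3.3, 18.0], [5.5, 23.7], [8.1, 29.2], [11.2, 34.5], [14.7, 39.4], [18.7, 44.1], [23.1, 48.4], [27.8, 52.2]]
127 [[5.0, 3.5], [10.3, 6.5], [15.9, 9.0], [21.7, 11.0], [27.6, 12.6], [33.6, 13.6], [39.7, 14.1], [45.8, 14.0], [51.9, 13.4], [57.9, 12.3]]
77 [[5.9, -1.6], [11.6, -3.8], [17.1, -6.4], [22.4, -9.5], [27.3, -13.0], [32.0, -17.0], [36.3, -21.4], [40.2, -26.1], [43.6, -31.1], [46.6, -36.4]]
27 [[2.5, -5.6], [4.6, -11.3], [6.1, -17.2], [7.1, -23.2], [7.6, -29.3], [7.5, -35.4], [6.9, -41.5], [5.8, -47.5], [4.2, -53.4], [2.1, -59.1]]
-23 [[-2.6, -5.5], [-5.7, -10.8], [-9.3, -15.7], [-13.2, -20.4], [-17.6, -24.7], [-22.3, -28.6], [-27.3, -32.0], [-32.7, -35.0], [-38.2, -37.6], [-44.0, -39.6]]
-73 [[-5.9, -1.5], [-11.9, -2.5], [-18.0, -3.0], [-24.1, -3.0], [-30.2, -2.4], [-36.2, -1.3], [-42.1, 0.4], [-47.8, 2.5], [-53.3, 5.1], [-58.6, 8.2]]
```

```bash
python3 -m jog '[{"delta_pos":[-2.5,1.5,0],"angular":[0,0,0],"fingers":0},{"delta_pos":[-5.5,2.5,0],"angular":[0,0,0],"fingers":0},{"delta_pos":[-8,4,0],"angular":[0,0,0],"fingers":0},{"delta_pos":[-11,5,0],"angular":[0,0,0],"fingers":0},{"delta_pos":[-13.5,6.5,0],"angular":[0,0,0],"fingers":0},{"delta_pos":[-16,8.5,0],"angular":[0,0,0],"fingers":0},{"delta_pos":[-18.5,10,0],"angular":[0,0,0],"fingers":0},{"delta_pos":[-21,12,0],"angular":[0,0,0],"fingers":0},{"delta_pos":[-23.5,14,0],"angular":[0,0,0],"fingers":0},{"delta_pos":[-25.5,16,0],"angular":[0,0,0],"fingers":0}]' 20
python3 - <<'E'
from h import *
for n,b in (('scene',(325,225,365,265)),('side',(325,225,360,258))):
    c=ctrl.capture(n)
    for s,ce in dark(c,b): print(n,s,ce.round(1))
E
```

```text
time_s: 4.2
eef_pos: [547.7, -26.0, 145.5]
ee_rot: [0.0, 0.994, 0.111, 0.0]
force: [2.6, -0.5, -0.4]
grip_width: -0.0
grip_force: 1.2
scene [325 225  31  28 384] [340.1 235.5]
side [332 225  11  23 125] [337.1 236. ]
```

Contact is made at about 2.6 N, with the tool roughly 20 mm behind the handle. I'll push it round.

```bash
python3 -m jog '[{"delta_pos":[-4.5,4.5,0],"angular":[0,0,0],"fingers":0},{"delta_pos":[-8,9,0],"angular":[0,0,0],"fingers":0},{"delta_pos":[-11.5,14,0],"angular":[0,0,0],"fingers":0},{"delta_pos":[-14.5,19.5,0],"angular":[0,0,0],"fingers":0},{"delta_pos":[-17,25,0],"angular":[0,0,0],"fingers":0},{"delta_pos":[-19,30.5,0],"angular":[0,0,0],"fingers":0},{"delta_pos":[-20.5,36.5,0],"angular":[0,0,0],"fingers":0},{"delta_pos":[-21.5,42.5,0],"angular":[0,0,0],"fingers":0},{"delta_pos":[-22,49,0],"angular":[0,0,0],"fingers":0},{"delta_pos":[-22,55,0],"angular":[0,0,0],"fingers":0}]'
python3 - <<'E'
from h import *
for n in('scene','side'): ctrl.capture(n)
A=ctrl.capture('scene')['pixels'][170:330,250:390]
B=ctrl.capture('side')['pixels'][170:330,245:385]
cv2.imwrite('pics/p3.png',cv2.resize(np.hstack([A,B]),None,fx=2.8,fy=2.8,interpolation=2))
E
```

```text
time_s: 5.55
eef_pos: [525.3, 29.3, 145.2]
ee_rot: [-0.0, 0.994, 0.111, -0.0]
force: [1.0, -2.0, 0.3]
grip_width: -0.003
grip_force: 1.4
```

View pics/p3.png

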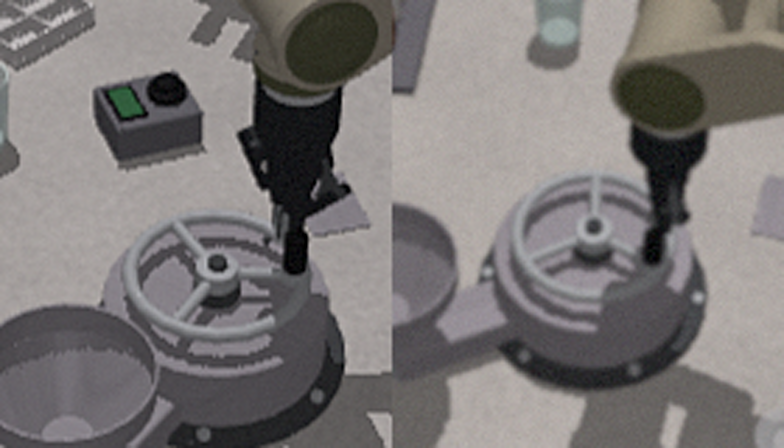

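The handle, now at crop (295,250), is moving clockwise ahead of the fingers. I'll continue.

```bash
python3 -m jog '[{"delta_pos":[0.5,6,0],"angular":[0,0,0],"fingers":0},{"delta_pos":[1.5,12,0],"angular":[0,0,0],"fingers":0},{"delta_pos":[3.5,18,0],"angular":[0,0,0],"fingers":0},{"delta_pos":[5.5,23.5,0],"angular":[0,0,0],"fingers":0},{"delta_pos":[8,29,0],"angular":[0,0,0],"fingers":0},{"delta_pos":[11,34.5,0],"angular":[0,0,0],"fingers":0},{"delta_pos":[14.5,39.5,0],"angular":[0,0,0],"fingers":0},{"delta_pos":[18.5,44,0],"angular":[0,0,0],"fingers":0},{"delta_pos":[23,48.5,0],"angular":[0,0,0],"fingers":0},{"delta_pos":[28,52,0],"angular":[0,0,0],"fingers":0}]'
```

```text
time_s: 7.0
eef_pos: [553.7, 81.4, 145.2]
ee_rot: [-0.0, 0.994, 0.111, -0.0]
force: [-2.0, -2.4, -0.2]
grip_width: -0.003
grip_force: 1.0
```

```bash
python3 -m jog '[{"delta_pos":[5,3.5,0],"angular":[0,0,0],"fingers":0},{"delta_pos":[10.5,6.5,0],"angular":[0,0,0],"fingers":0},{"delta_pos":[16,9,0],"angular":[0,0,0],"fingers":0},{"delta_pos":[21.5,11,0],"angular":[0,0,0],"fingers":0},{"delta_pos":[27.5,12.5,0],"angular":[0,0,0],"fingers":0},{"delta_pos":[33.5,13.5,0],"angular":[0,0,0],"fingers":0},{"delta_pos":[39.5,14,0],"angular":[0,0,0],"fingers":0},{"delta_pos":[46,14,0],"angular":[0,0,0],"fingers":0},{"delta_pos":[52,13.5,0],"angular":[0,0,0],"fingers":0},{"delta_pos":[58,12.5,0],"angular":[0,0,0],"fingers":0}]'
```

```text
time_s: 8.25
eef_pos: [611.8, 93.5, 145.2]
ee_rot: [-0.0, 0.994, 0.111, -0.0]
force: [-5.4, -4.2, 1.1]
grip_width: 0.007
grip_force: 2.4
```

The force rose to about 7 N with a sideways component, so I'll look before going on.

```bash
python3 - <<'E'
from h import *
A=ctrl.capture('scene')['pixels'][190:330,270:390]
B=ctrl.capture('side')['pixels'][170:310,260:380]
W=ctrl.capture('wrist')['pixels'][60:380,140:500]
A,B=[cv2.resize(x,(257,300),interpolation=2) for x in(A,B)]
top=np.hstack([A,B]);top=np.hstack([top,np.zeros((300,800-514,3),np.uint8)])
W=cv2.resize(W,(338,300)); o=np.zeros((300,800,3),np.uint8); o[:,:257]=A;o[:,257:514]=B;o[:,514:800]=W[:,:286]
cv2.imwrite('pics/p4.png',o); print(ctrl.sense()['force'],ctrl.sense()['eef_pos'])
E
```

```text
[ 0.3410913   0.12736357 -0.05927188] [612.06038112  93.47376287 145.32929577]
```

View pics/p4.png

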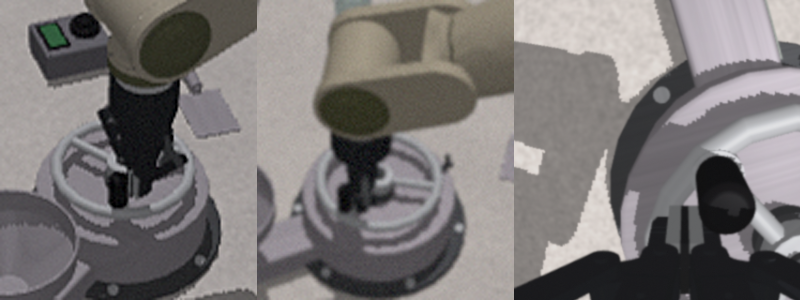

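The force has dropped to 0.3 N now that the arm is still, so the rise was only sliding friction. The wrist view shows the handle at crop (725,195), touching the outside corner of the right finger. I'll continue.

```bash
python3 -m jog '[{"delta_pos":[6,-1.5,0],"angular":[0,0,0],"fingers":0},{"delta_pos":[11.5,-4,0],"angular":[0,0,0],"fingers":0},{"delta_pos":[17,-6.5,0],"angular":[0,0,0],"fingers":0},{"delta_pos":[22.5,-9.5,0],"angular":[0,0,0],"fingers":0},{"delta_pos":[27.5,-13,0],"angular":[0,0,0],"fingers":0},{"delta_pos":[32,-17,0],"angular":[0,0,0],"fingers":0},{"delta_pos":[36.5,-21.5,0],"angular":[0,0,0],"fingers":0},{"delta_pos":[40,-26,0],"angular":[0,0,0],"fingers":0},{"delta_pos":[43.5,-31,0],"angular":[0,0,0],"fingers":0},{"delta_pos":[46.5,-36.5,0],"angular":[0,0,0],"fingers":0}]'
```

```text
time_s: 9.65
eef_pos: [658.2, 56.7, 145.3]
ee_rot: [-0.0, 0.994, 0.111, -0.0]
force: [-1.4, 0.8, -0.4]
grip_width: -0.004
grip_force: 1.2
```

```bash
python3 -m jog '[{"delta_pos":[2.5,-5.5,0],"angular":[0,0,0],"fingers":0},{"delta_pos":[4.5,-11.5,0],"angular":[0,0,0],"fingers":0},{"delta_pos":[6,-17,0],"angular":[0,0,0],"fingers":0},{"delta_pos":[7,-23,0],"angular":[0,0,0],"fingers":0},{"delta_pos":[7.5,-29.5,0],"angular":[0,0,0],"fingers":0},{"delta_pos":[7.5,-35.5,0],"angular":[0,0,0],"fingers":0},{"delta_pos":[7,-41.5,0],"angular":[0,0,0],"fingers":0},{"delta_pos":[6,-47.5,0],"angular":[0,0,0],"fingers":0},{"delta_pos":[4,-53.5,0],"angular":[0,0,0],"fingers":0},{"delta_pos":[2,-59,0],"angular":[0,0,0],"fingers":0}]'
```

```text
time_s: 10.9
eef_pos: [659.9, -2.5, 145.4]
ee_rot: [0.0, 0.994, 0.111, 0.0]
force: [0.9, 2.7, -0.2]
grip_width: -0.001
grip_force: 0.9
```

```bash
python3 -m jog '[{"delta_pos":[-2.5,-5.5,0],"angular":[0,0,0],"fingers":0},{"delta_pos":[-5.5,-11,0],"angular":[0,0,0],"fingers":0},{"delta_pos":[-9.5,-15.5,0],"angular":[0,0,0],"fingers":0},{"delta_pos":[-13,-20.5,0],"angular":[0,0,0],"fingers":0},{"delta_pos":[-17.5,-24.5,0],"angular":[0,0,0],"fingers":0},{"delta_pos":[-22.5,-28.5,0],"angular":[0,0,0],"fingers":0},{"delta_pos":[-27.5,-32,0],"angular":[0,0,0],"fingers":0},{"delta_pos":[-32.5,-35,0],"angular":[0,0,0],"fingers":0},{"delta_pos":[-38,-37.5,0],"angular":[0,0,0],"fingers":0},{"delta_pos":[-44,-39.5,0],"angular":[0,0,0],"fingers":0}]'
```

```text
time_s: 12.15
eef_pos: [615.7, -41.6, 145.4]
ee_rot: [-0.0, 0.994, 0.111, 0.0]
force: [2.4, 2.6, 0.2]
grip_width: 0.003
grip_force: 1.3
```

```bash
python3 -m jog '[{"delta_pos":[-6,-1.5,0],"angular":[0,0,0],"fingers":0},{"delta_pos":[-12,-2.5,0],"angular":[0,0,0],"fingers":0},{"delta_pos":[-18,-3,0],"angular":[0,0,0],"fingers":0},{"delta_pos":[-24,-3,0],"angular":[0,0,0],"fingers":0},{"delta_pos":[-30,-2.5,0],"angular":[0,0,0],"fingers":0},{"delta_pos":[-36,-1.5,0],"angular":[0,0,0],"fingers":0},{"delta_pos":[-40,0,0],"angular":[0,0,0],"fingers":0},{"delta_pos":[-40,0,0],"angular":[0,0,0],"fingers":0}]'
python3 - <<'E'
from h import *
for n in('scene','side'): cv2.imwrite(f'pics/q_{n}.png',ctrl.capture(n)['pixels'])
A=cv2.imread('pics/q_scene.png')[200:290,290:390];B=cv2.imread('pics/q_side.png')[200:290,280:380]
cv2.imwrite('pics/p5.png',cv2.resize(np.hstack([A,B]),None,fx=4,fy=4,interpolation=2))
E
```

```text
time_s: 13.15
eef_pos: [575.4, -41.7, 145.2]
ee_rot: [0.0, 0.994, 0.111, -0.001]
force: [0.3, -0.4, -0.3]
grip_width: -0.002
grip_force: 0.0
```

View pics/p5.png

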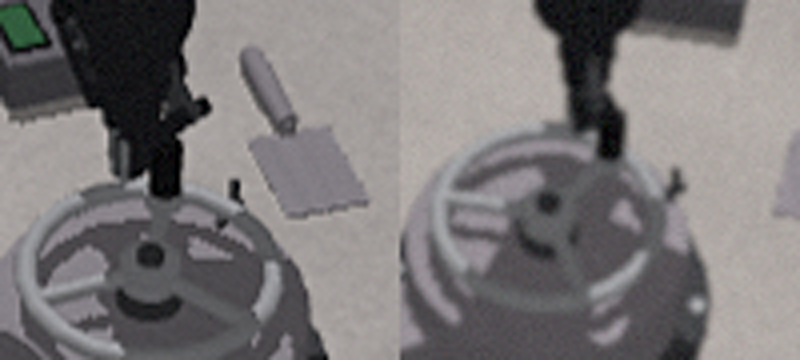

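The handle at crop (165,165) is still some 20–25° short of the pointer, whose top is at (235,182) in scene and (674,170) in side. I'll take the pointer direction from the pointer top, the hopper and the starting handle pixels.

```bash
python3 - <<'E'
from h import *
A=ctrl.capture('scene');B=ctrl.capture('side')
ax=np.array([594.7,25.2])
ang=lambda p:np.degrees(np.arctan2(*(p[:2]-ax)[::-1]))%360
for n,c,b in (('scene',A,(344,240,356,258)),('side',B,(344,238,356,256))):
    g=c['pixels'].max(2).astype(int)[b[1]:b[3],b[0]:b[2]]; print(n); print(g)
pt=tri([ray(A,348.8,246.5),ray(B,348.6,243.5)]);print('ptr tri',pt,ang(pt),np.hypot(*(pt[:2]-ax)))
for n,c,q in (('A',A,(348.8,245.2)),('B',B,(348.6,242.4))):
    p=plane(c,*q,107);print(n,p.round(1),ang(p),np.hypot(*(p[:2]-ax)))
I={'A':cv2.imread('pics/scene0.png'),'B':cv2.imread('pics/side0.png')}
for n,c,L in (('A',A,[(240.5,306),(307,306),(273,280.5),(273,334)]),('B',B,[(214.5,268),(269.5,268),(241,246.5),(241,293)])):
    q=np.array([plane(c,u,v,173) for u,v in L]);m=(q[0]+q[1])/2;m2=(q[2]+q[3])/2;m=(m+m2)/2
    print('hop',m.round(1),m2.round(1),ang(m)-180,np.hypot(*(m[:2]-ax)),np.linalg.norm(q[0]-q[1]),np.linalg.norm(q[2]-q[3]))
E
```

```text
scene
[[164 164 167 164 161 165 161 162 171 168 119 130]
 [160 166 164 163 165 163 163 163 162 163 144 133]
 [166 165 164 170 169 164 163 159 160 163 169 120]
 [164 165 170 170 170 165 165 162 161 164 168 148]
 [164 164 166 151 136 133 162 163 162 164 163 168]
 [162 163 174 105  48  49 156 165 162 161 164 165]
 [162 165 173  92  34  15 162 174 169 163 169 169]
 [155 165 174  94  31  28 166 175 167 167 164 167]
 [153 156 172  80  22  48 164 172 164 161 163 157]
 [164 165 162 100  43  34 126 166 164 162 160 158]
 [154 164 170 161 130  87  59 154 169 166 165 163]
 [125 137 155 171 175 156 113 145 163 164 165 161]
 [100 114 123 136 165 147 134 108 151 162 158 160]
 [ 86  93 103 115 127  95  86  81 111 145 162 161]
 [ 81  73  75  86  91  90  94  92  86  99 137 159]
 [ 59  41  43  99  93  90  96  95  93  84  86 131]
 [ 57  29  94 132 110  91  89  95  96  92  85  90]
 [ 81  99 144 145 133 120  94  92  96  95  92  85]]
side
[[176 179 174 173 173 175 180 173 175 177 177 173]
 [173 176 171 176 173 178 174 175 174 179 176 174]
 [173 177 174 177 175 173 181 176 178 172 175 173]
 [170 171 171 164
[... 491 characters left out ...]
]
 [ 95 103 118 133 139 157 164 173 172 171 170 175]
 [ 96 104 119 148 154 154 160 166 171 170 173 170]
 [ 94 100 117 143 157 155 154 160 168 174 174 172]
 [ 94 100 116 143 157 153 153 157 171 177 176 176]
 [ 96  95 116 140 156 155 151 158 166 177 174 174]]
ptr tri [502.13338287 -25.15229167  99.69492406] 208.54430501825058 105.37519576843147
A [504.1 -22.  107. ] 207.5175882291274 102.14331049917078
B [502.6 -23.9 107. ] 208.0660891021417 104.3755011255158
hop [796.6 148.  173. ] [797.4 147.6 173. ] -148.7054748979071 236.32642832744625 147.07451869991777 160.94012162557289
hop [783.1 149.3 173. ] [784.2 151.  173. ] -146.62085601512723 225.6215901542985 145.69137625460326 153.2588386937429
```

The pointer stands at about 209° and the handle started at about 210°. Tool position (547.5,-26) was first contact at the start, so I'll creep up to just short of it and compare.

```bash
python3 -m jog '[{"delta_pos":[-5.5,1,0],"angular":[0,0,0],"fingers":0},{"delta_pos":[-8.5,2,0],"angular":[0,0,0],"fingers":0},{"delta_pos":[-11,3.5,0],"angular":[0,0,0],"fingers":0},{"delta_pos":[-14,4.5,0],"angular":[0,0,0],"fingers":0},{"delta_pos":[-16.5,6,0],"angular":[0,0,0],"fingers":0},{"delta_pos":[-19,8,0],"angular":[0,0,0],"fingers":0},{"delta_pos":[-21.5,9.5,0],"angular":[0,0,0],"fingers":0},{"delta_pos":[-23.5,11,0],"angular":[0,0,0],"fingers":0},{"delta_pos":[-25,12,0],"angular":[0,0,0],"fingers":0},{"delta_pos":[-25,12,0],"angular":[0,0,0],"fingers":0}]'
cat > cmp.py <<'E'
from h import *
for n,f,rows in (('scene','scene0',(246,251)),('side','side0',(240,246))):
    now=ctrl.capture(n)['pixels'].max(2).astype(int);ini=cv2.imread(f'pics/{f}.png').max(2).astype(int)
    for t,g in (('ini',ini),('now',now)): print(n,t); print(g[rows[0]:rows[1],332:352])
E
python3 cmp.py
```

```text
time_s: 14.6
eef_pos: [550.6, -29.6, 145.3]
ee_rot: [0.0, 0.994, 0.111, -0.001]
force: [2.1, -0.2, 1.2]
grip_width: -0.005
grip_force: 0.5
scene ini
[[162 164 161 164 179  88  16   8  12   7  18  24   0  29 173  97  34  12
  163 172]
 [129 130 137 151 173  92  12  15  13   9  11  12   0  58 173  98  32  30
  163 171]
 [106 106 108 118 145  67   4   8   7  16  19   4   0  76 172  86  23  49
  162 169]
 [ 91  91  89  88 149  61   0  18  13  18   5   4   0  68 162 103  41  34
  124 163]
 [117 118 114 102 139  83  18  10   9  13  12   8   5  57 153 157 124  82
   52 152]]
scene now
[[115 166 171 167 172 166  62   6  16  14  18   8   0   1 136  86  41  11
  162 174]
 [ 99 131 140 146 168 143  58   0  10   0  11  18  11   0 133  84  40  32
  167 174]
 [ 97 109 114 116 129 123  52   3  13  16  11  14   9   0 135  75  26  49
  164 169]
 [ 95  94  87  93 107 106  44  10  15  14   5  14   6   0 137 102  45  35
  128 164]
 [118 120 115 106  94  88  29   5  10  10  17  17   8   0 147 161 127  83
   49 152]]
side ini
[[136 133 114  70  24  19  16   3  15  44  97 151 166 164 167 166 166 165
  169 
[... 250 characters left out ...]
 132 161]
 [ 91 117 121  79  38   8  23  18  39  74 119 137 143 152 157 127  76  75
  118 155]
 [126 136 121  84  53  41  37  27  54  90 136 148 143 146 148 126  70  70
  104 135]]
side now
[[149 138 119  76  40  14  19  15   0  34  92 151 173 176 173 176 169 173
  179 172]
 [142 151 135  94  42  15  21  13   0  37  95 153 174 175 178 164 148 154
  168 171]
 [126 137 133  93  40   7   9  21  11  36  91 144 164 172 171 149 114 117
  147 166]
 [100 117 116  83  38  21  12  11  13  42  94 142 158 164 164 136  86  89
  140 170]
 [ 91  93  95  65  33   0   6  10  15  45 100 139 146 154 162 137  84  82
  129 159]
 [ 90  94  88  73  51  24  26  12  34  68 126 146 154 154 155 127  73  69
  114 143]]
```

```bash
cat > cmp2.py <<'E'
from h import *
def proj(c,X):
    x=np.array(c['R'])@X+np.array(c['t']); return np.array([c['fx']*x[0]/x[2]+c['cx'],c['fy']*x[1]/x[2]+c['cy']])
def H(a,z=136): return np.array([594.7+70*np.cos(np.radians(a)),25.2+70*np.sin(np.radians(a)),z])
for n,f,r0,r1,u0,u1 in (('scene','scene0',240,250,335,346),('side','side0',236,244,333,344)):
    c=ctrl.capture(n);d=proj(c,H(209))-proj(c,H(210))
    o=[]
    for g in (cv2.imread(f'pics/{f}.png'),c['pixels']):
        g=g.max(2).astype(float)[r0:r1,u0:u1];w=np.clip(110-g,0,80);o.append((w*np.arange(u0,u1)).sum(1)/w.sum(1))
    print(n,'px per deg cw',d.round(2),'shift px',(o[1]-o[0]).round(2),'median deg',np.median(o[1]-o[0])/d[0])
E
python3 cmp2.py
```

```text
scene px per deg cw [0.4  0.17] shift px [-1.52 -1.51 -1.41 -0.38  0.51  0.47  0.36  0.43  0.68  0.6 ] median deg 0.9768919647869295
side px per deg cw [0.19 0.3 ] shift px [-1.09 -0.13  0.23  0.48  0.21  0.26  0.2   0.04] median deg 1.0942422009101735
```

The handle is 1–1.5° past its start angle, which puts it at the pointer (about 209°). I'll back off, lift clear and check.

```bash
python3 -m jog '[{"delta_pos":[3,-5,0],"angular":[0,0,0],"fingers":0},{"delta_pos":[8,-12,0],"angular":[0,0,0],"fingers":0},{"delta_pos":[14,-20,0],"angular":[0,0,0],"fingers":0},{"delta_pos":[14,-20,30],"angular":[0,0,0],"fingers":0},{"delta_pos":[14,-20,70],"angular":[0,0,0],"fingers":0},{"delta_pos":[14,-20,105],"angular":[0,0,0],"fingers":0},{"delta_pos":[0,-70,105],"angular":[0,0,0],"fingers":0},{"delta_pos":[-20,-110,105],"angular":[0,0,0],"fingers":0},{"delta_pos":[-30,-130,105],"angular":[0,0,0],"fingers":0},{"delta_pos":[-30,-130,105],"angular":[0,0,0],"fingers":0}]'
python3 cmp2.py; python3 - <<'E'
from h import *
c=ctrl.capture('wrist')['pixels'];A=ctrl.capture('scene')['pixels'][190:330,270:390]
cv2.imwrite('pics/p6.png',np.hstack([cv2.resize(c,(480,360)),cv2.resize(A,(309,360),interpolation=2)]))
cv2.imwrite('pics/wfull.png',c)
E
```

```text
time_s: 16.05
eef_pos: [520.7, -161.0, 250.3]
ee_rot: [-0.0, 0.994, 0.11, -0.0]
force: [-0.2, 0.6, -0.6]
grip_width: 0.004
grip_force: 0.0
scene px per deg cw [0.4  0.17] shift px [ 0.33  0.34  0.28  0.36  0.47  0.37 -0.37 -0.07  0.22  0.38] median deg 0.8347621616266794
side px per deg cw [0.19 0.3 ] shift px [-0.15 -0.21 -0.06  0.05 -0.31 -0.39 -0.31 -0.05] median deg -0.9573562545218457
```

View pics/p6.png

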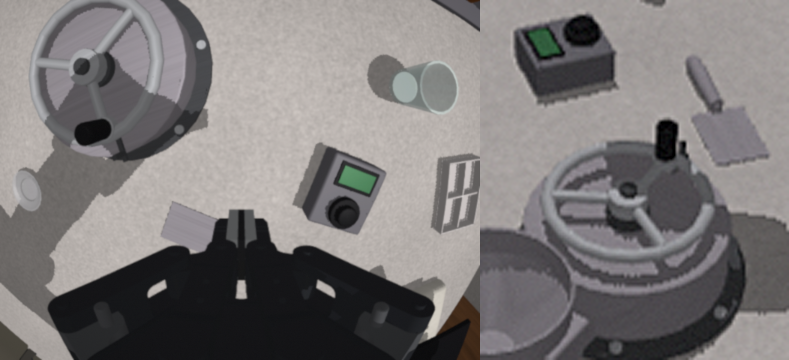

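The handle stands by the pointer again, at (92,132) in the wrist view and (667,138) in scene, within about 1° of its start. The button is at (343,211) in the wrist view. I'll fix its position from all three views.

```bash
python3 - <<'E'
from h import *
c=ctrl.capture('wrist');A=ctrl.capture('scene');B=ctrl.capture('side')
g=c['pixels'][255:310,425:490].max(2)
for th in(14,25,40):
  for s,ce in dark(c,(430,255,485,312),th):
    if s[4]>100: print(th,s,ce.round(1),[fplane(c,*ce,z).round(1).tolist() for z in(50,58)])
for th in(25,45): print([ (s.tolist(),ce.round(1)) for s,ce in dark(A,(300,192,322,212),th)],[(s.tolist(),ce.round(1)) for s,ce in dark(B,(350,178,372,198),th)])
print(ctrl.sense()['eef_pos'])
print('beaker',plane(A,243,222,0).round())
E
```

```text
25 [438 264  30  30 147] [448.  273.4] [[486.2, -294.6, 50.0], [488.7, -290.9, 58.0]]
25 [446 274  25  25 186] [454. 283.] [[477.7, -304.5, 50.0], [480.4, -300.6, 58.0]]
40 [ 438  263   41   42 1009] [456.6 285.2] [[475.9, -308.2, 50.0], [478.7, -304.2, 58.0]]
[([303, 196, 13, 12, 98], array([309.2, 201.8]))] [([355, 185, 10, 9, 40], array([359.2, 189.7]))]
[([303, 196, 14, 12, 129], array([309.2, 202. ]))] [([354, 184, 11, 10, 92], array([359.2, 188.7]))]
[ 521.27223571 -158.93738824  250.2722632 ]
beaker [ 677. -363.    0.]
```

```bash
python3 -m jog '[{"delta_pos":[-14,-50,0],"angular":[0,0,0],"fingers":0},{"delta_pos":[-28,-100,0],"angular":[0,0,0],"fingers":0},{"delta_pos":[-42,-145.5,0],"angular":[0,0,0],"fingers":0},{"delta_pos":[-42,-145.5,-40],"angular":[0,0,0],"fingers":0},{"delta_pos":[-42,-145.5,-80],"angular":[0,0,0],"fingers":0},{"delta_pos":[-42,-145.5,-120],"angular":[0,0,0],"fingers":0},{"delta_pos":[-42,-145.5,-150],"angular":[0,0,0],"fingers":0},{"delta_pos":[-42,-145.5,-160],"angular":[0,0,0],"fingers":0},{"delta_pos":[-42,-145.5,-165],"angular":[0,0,0],"fingers":0},{"delta_pos":[-42,-145.5,-165],"angular":[0,0,0],"fingers":0}]'
python3 - <<'E'
from h import *
A=ctrl.capture('scene')['pixels'][170:240,270:345];B=ctrl.capture('side')['pixels'][155:225,320:395]
cv2.imwrite('pics/p7.png',cv2.resize(np.hstack([A,B]),None,fx=5,fy=5,interpolation=2))
E
```

```text
time_s: 17.65
eef_pos: [479.4, -305.2, 86.1]
ee_rot: [0.001, 0.994, 0.111, 0.0]
force: [-0.6, 0.1, 0.2]
grip_width: -0.005
grip_force: 0.0
```

View pics/p7.png

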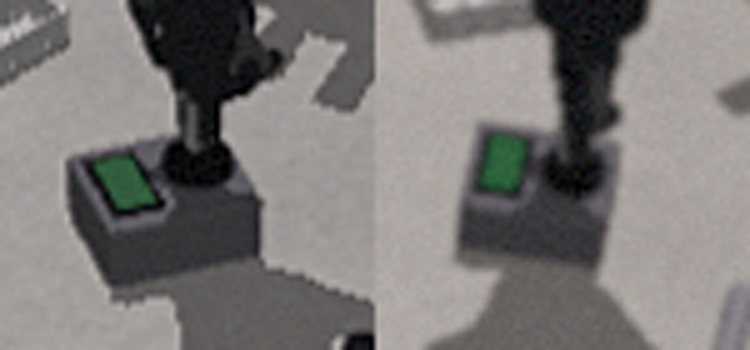

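The shut fingertips are centred over the button in both views, at (197,160) and (573,170). I'll press down in small steps.

```bash
python3 -m jog '[{"delta_pos":[0,0,-2],"angular":[0,0,0],"fingers":0},{"delta_pos":[0,0,-4],"angular":[0,0,0],"fingers":0},{"delta_pos":[0,0,-6],"angular":[0,0,0],"fingers":0},{"delta_pos":[0,0,-8],"angular":[0,0,0],"fingers":0},{"delta_pos":[0,0,-10],"angular":[0,0,0],"fingers":0},{"delta_pos":[0,0,-10],"angular":[0,0,0],"fingers":0}]'
```

```text
time_s: 18.5
eef_pos: [479.4, -305.4, 77.7]
ee_rot: [0.001, 0.994, 0.111, 0.001]
force: [-6.1, 4.6, 23.2]
grip_width: 0.0
grip_force: 12.0
```

The force is 23 N, so it's against a stop. I'll ease up in steps to see the spring's 5 N fall away, which confirms it was the button travelling.

```bash
python3 -m jog '[{"delta_pos":[0,0,2],"angular":[0,0,0],"fingers":0},{"delta_pos":[0,0,2],"angular":[0,0,0],"fingers":0}]'; python3 -m jog '[{"delta_pos":[0,0,2],"angular":[0,0,0],"fingers":0},{"delta_pos":[0,0,2],"angular":[0,0,0],"fingers":0}]';python3 -m jog '[{"delta_pos":[0,0,2],"angular":[0,0,0],"fingers":0},{"delta_pos":[0,0,2],"angular":[0,0,0],"fingers":0}]';python3 -m jog '[{"delta_pos":[0,0,2],"angular":[0,0,0],"fingers":0},{"delta_pos":[0,0,2],"angular":[0,0,0],"fingers":0}]'
```

```text
time_s: 18.75
eef_pos: [479.3, -305.3, 78.0]
ee_rot: [0.001, 0.994, 0.111, 0.0]
force: [0.4, -0.2, 7.9]
grip_width: -0.0
grip_force: 4.4
time_s: 19.0
eef_pos: [479.3, -305.3, 79.5]
ee_rot: [0.0, 0.994, 0.111, 0.0]
force: [2.9, -0.5, 3.2]
grip_width: 0.002
grip_force: 2.0
time_s: 19.25
eef_pos: [479.0, -305.1, 81.4]
ee_rot: [0.0, 0.994, 0.111, 0.0]
force: [1.9, -0.9, 2.9]
grip_width: -0.0
grip_force: 1.4
time_s: 19.5
eef_pos: [478.8, -304.9, 83.2]
ee_rot: [-0.0, 0.994, 0.111, -0.0]
force: [0.6, -0.6, 1.8]
grip_width: 0.002
grip_force: 0.9
```

The force tapers from about 5 N to 0 over 6 mm, which is the button's spring, so it was fully pressed. I'll lift away and check everything.

```bash
python3 -m jog '[{"delta_pos":[0,0,6],"angular":[0,0,0],"fingers":0},{"delta_pos":[0,0,30],"angular":[0,0,0],"fingers":0},{"delta_pos":[0,0,80],"angular":[0,0,0],"fingers":0},{"delta_pos":[0,0,130],"angular":[0,0,0],"fingers":0},{"delta_pos":[-50,10,160],"angular":[0,0,0],"fingers":0},{"delta_pos":[-90,20,160],"angular":[0,0,0],"fingers":0},{"delta_pos":[-90,20,160],"angular":[0,0,0],"fingers":0},{"delta_pos":[-90,20,160],"angular":[0,0,0],"fingers":0}]'
python3 cmp2.py; python3 - <<'E'
from h import *
A=ctrl.capture('scene');B=ctrl.capture('side')
print(dark(A,(300,192,322,212)),dark(B,(350,178,372,198)))
for n,c,f in(('A',A,'scene0'),('B',B,'side0')):
    d=cv2.absdiff(c['pixels'],cv2.imread(f'pics/{f}.png')).max(2)
    k,l,s,ce=cv2.connectedComponentsWithStats((cv2.medianBlur(d,5)>30).astype(np.uint8))
    print(n,[(s[i].tolist()) for i in range(1,k) if s[i][4]>20])
E
```

```text
time_s: 20.5
eef_pos: [389.2, -285.1, 243.4]
ee_rot: [-0.0, 0.994, 0.111, 0.0]
force: [0.1, 0.0, -0.4]
grip_width: 0.005
grip_force: 0.0
scene px per deg cw [0.4  0.17] shift px [0.32 0.35 0.31 0.35 0.42 0.45 0.36 0.43 0.66 0.54] median deg 0.9825797122897866
side px per deg cw [0.19 0.3 ] shift px [0.35 0.44 0.56 0.5  0.14 0.27 0.24 0.18] median deg 1.6739736218232997
[(array([303, 196,  14,  12, 130]), array([309.26153846, 201.96153846]))] [(array([354, 184,  12,  10,  91]), array([359.34065934, 188.72527473]))]
A [[321, 0, 211, 273, 23885], [336, 125, 24, 26, 312], [492, 150, 13, 11, 74], [540, 155, 5, 14, 54], [513, 169, 13, 20, 185], [499, 201, 14, 12, 73], [476, 202, 9, 7, 28], [512, 206, 14, 7, 50], [336, 223, 81, 57, 1908], [532, 238, 11, 14, 108], [445, 264, 81, 88, 4324], [423, 284, 17, 9, 60]]
B [[378, 27, 198, 288, 21535], [428, 91, 14, 25, 126], [440, 105, 13, 14, 114], [412, 111, 11, 5, 42], [352, 217, 67, 81, 2285], [552, 227, 26, 42, 454], [479, 262, 16, 17, 175], [480, 278, 26, 21, 127], [401, 305, 11, 13, 63], [534, 309, 15, 18, 183], [395, 318, 116, 79, 4996]]
```

```bash
python3 -c "
from rig import ctrl
print(ctrl.finish_job())"
```

```text
the job is handed in; nothing more can be done
None
```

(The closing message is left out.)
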